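# Shut and bolt the tumbler cabinet

### The job

Make the tumbler cabinet ready to run: press its lid down until it is fully shut, then hold the yellow thumb plate of the spring catch down with one fingertip while the other fingertip pushes the black knob of the bolt all the way home into the keeper on the lid, and take the hand away so that the catch springs back up and locks the bolt. Only touch and push: do not raise the lid, do not pinch the knob or force the bolt, and leave the tape, jar, steel block and mallet where they are.

Things in the scene. Friction and masses are not known exactly. Their poses are not given: they have to be found in the camera images.
- cabinet: Green-painted cabinet of a barrel tumbler, fixed, 350 (x) x 340 (y) x 150 mm high. Origin: on the bench, 200 mm behind its front face and midway between its sides; x points from its front (robot side) to its back, z up. All 'cabinet frame' numbers below are mm in this frame. Its top, z = 150, is a fixed deck from x = -200 to -60 and, flush behind it, the lid from x = -60 to 140.
- deck (a point): Point on the deck's top face, on the bolt's line (cabinet frame -141, 0, 150). The bolt is a flat steel bar along x at y = 0, 18 wide, top at z = 163, in two low straps (top z = 169, at x = -166 and -76). Behind the knob (x -162 to -130, y -25 to 25) nothing is higher than z = 163.
- lid_angle (a joint): Lid hinge, rad: 0 = fully shut, grows as it opens; starts 0.12 to 0.35 open. Hinge along the cabinet's y at x = 140, z = 150, so the free edge (200 mm away) faces the robot and stands 200 x sin(angle) mm up. Stiff: the lid stays where it is left; about 2 to 5 N down near the free edge closes it. The bolt fits the keeper only with the lid within 0.015 of shut.
- lid_edge (a point): A good point to press the lid: on its top face, 24 mm from its free edge, 90 mm to the cabinet's +y side of the bolt's line. The lid is plain board for 50 mm from its free edge; a clear window fills its middle.
- keeper (a point): Middle of the keeper, a steel staple 34 mm wide and 21 mm high standing on the lid's free edge at y = 0; this point is on the lid's top face, 13 mm from the free edge. The bolt's end goes in under it.
- bolt_travel (a joint): Travel of the bolt, m: 0 = drawn back (start), 0.030 = fully home in the keeper. It slides along the cabinet's +x with 2 to 3 N of friction. With the catch up it has only 2 mm of play at either end; with the catch pressed it is free.
- bolt_knob (a point): Upright black knob of the bolt, 16 mm across, 30 mm high. This point: centre of its foot, on the bar (cabinet frame -122, 0, 163 when drawn back). Push it along the cabinet's +x from the side facing the robot.
- catch_angle (a joint): Angle of the spring catch, rad: 0 = up (locking), 0.36 = pressed to its stop. A see-saw: pressing its plate lifts a tooth (cabinet x = -88) off the bolt's lug. The bolt is free above 0.20. It springs back by itself, but reaches 0 only with the bolt fully back or fully home; in between the tooth rides on the lug at about 0.18.
- thumb_plate (a point): Yellow thumb plate of the catch, 84 (along cabinet x) x 40 x 3 mm. This point: centre of its top face (cabinet frame -125, 61, 181 when up). Up, it slopes up away from the bolt by 0.18 rad; level at catch_angle 0.18. Its centre sinks 4 mm to catch_angle 0.18, 8 mm to the stop, against 3 N at first and 8 N at the stop. It can be pressed anywhere along x; a fingertip may slide along it.
- catch_pin (a point): Middle of the catch's pivot pin, which runs along the cabinet's x (cabinet frame -120, 40, 174), between two steel ears 96 mm apart (top z = 177). The plate is on its +y side, 64 mm is a handy spacing from the bolt's line to the pressing fingertip.
- tape: Bystander: roll of masking tape lying flat on the deck near cabinet y = -125 or +125, 80 mm across, 24 mm high. Origin: centre of its underside.
- jar: Bystander: small amber jar standing on the deck on the other side from the tape, 48 mm across, 52 mm high. Origin: centre of its underside.
- bench_block: Bystander: steel bench block on the bench beside the cabinet, 65 x 65 x 28 mm. Origin: centre of its underside.
- mallet: Bystander: mallet with a wooden handle and a white head, lying on the bench beside the cabinet. Origin: about the middle of its length, on the bench.
- bolt: The whole bolt: steel bar, side lug and black knob, one piece. Origin: in the middle of the bar's underside below the knob (cabinet frame -122, 0, 155 when drawn back); axes as the cabinet's. The bar reaches 56 mm ahead of the origin (+x) and 73 mm behind.
- catch: The whole spring catch: yellow thumb plate, dark tooth arm and pivot pin, one piece. Origin: on the pin's axis (cabinet frame -125, 40, 174).

How it is judged:
By the outcome, as a careful person would: the job done as asked, in the order asked, and still so for the second after the job is handed in, with the robot touching nothing.
It also fails if it takes over 45 s, if anything falls off the work surface, if the arm or the gripper's body presses on something with over 40 N, if the wrist force passes 120 N, or if a joint passes its speed limit or range.

### The arm

A 6-joint arm with a two-finger parallel gripper is mounted at the origin on the work surface. World frame = base frame: x ahead of the robot, y to its left, z up, the work surface at z = 0. Lengths are in m, angles in rad, forces in N, time in s.
With the tool pointing down it reaches from about 0.275 to 0.975 m from the base axis. Payload 8.4 kg.
Tool frame: the origin (TCP) lies on the centre line of the jaws, within the pads' length; the fingertips stand 22 mm ahead of it and the grasp point (between the pads) lies 3 mm ahead of it (env.tips_ahead is the distance from the TCP to the fingertips, in m); z points along the fingers, y is the line along which they close (so a half turn about z gives the same grasp; the last joint's range is limited). The gripper opens to 92 mm and grips with 3 to 60 N. Pads are 20 mm wide; open, the fingers measure 128 mm over their backs; the gripper's body (75 mm by 189 mm) begins 69 mm behind the grasp point.
Start: joints at [-0.002, 0.353, 1.633, -0, 1.155, -0.002], TCP at [0.625, -0, 0.237] pointing down, gripper open.
Joint ranges: [-2.63, 2.63], [-0.92, 2.1], [0.06, 2.66], [-1.3, 4.44], [0, 2.69], [-3.02, 3.02]. Speed limits (rad/s): [2.22, 2.22, 2.79, 3.14, 3.14, 3.14].

### API

Orientations are given as a rotation vector (axis times angle).
In Python, from plant import env, gripper_to, ik, capture, job, nets, monitor gives the robot as it stands. Calls block until the motion is done:
- env.reach(position, orientation): joint-space move of the TCP to a pose.
- env.move_l(position, attitude=None, feed=0.15): straight line of the TCP; attitude=None keeps the orientation; feed is the mean speed in m/s.
- env.movej(angles): joint-space move.
- gripper_to(opening, newtons=None): finger opening in m; newtons is the grip in N (None keeps the last); returns when the fingers have stopped.
- env.dwell(seconds).
- ik(position, orientation): joint angles nearest the present ones, or None.
- capture(name): name is "scene" or "side" or "wrist"; returns a dict with "image" (400x640x3 uint8, red, green, blue), "mtx" (3x3 intrinsics, pixels), "cam_to_world" (4x4, takes a point from camera to world coordinates); the wrist camera has in their place "T_tool_cam" (4x4, takes a point from camera to tool coordinates, whose origin is the TCP and whose axes are the flange's). Camera axes: x right, y up, looking along -z (the intrinsics and any distortion apply to the point x, -y, -z); pixel columns grow to the right and rows downward; lengths in m; the calibration is good to about 2 mm. A picture is of the moment at which its call begins: read the wrist's pose just before it. There is no depth.
A pose or a line that the arm cannot do raises env.Unreachable and nothing moves.
- job.hand_in(): hands the job in; it is judged then, once.
Trained networks look in the newest picture that a camera, given by its name, has taken for a name from the list of things; names that differ only in an ending like _2 or _b are one class to them, and where a whole thing is asked for, a point or a joint stands for the part that bears it (a point fixed in the world has none). Each returns a list of dicts, best first, with "score" (0 to 1); they miss things now and then, are a little off and sometimes report something else, mostly with a low value. They report only what shows in the picture. A call takes as long as a camera call.
- nets.find_in(camera, label): "at" ([x, y, z] in m, in the coordinates of the camera as it stood for that picture, good to about 4 mm: the middle of the surface that is visible of it).
Readings, each from a call of its own:
- monitor.read_clock(): time.
- monitor.read_qpos(): joint angles.
- monitor.read_joint_velocities(): joint speeds.
- monitor.read_joint_efforts(): joint torques, N m.
- monitor.read_tcp_pos(): TCP position.
- monitor.read_orientation(): TCP orientation.
- monitor.read_wrist_force(): force on the tool from outside, world axes, zero at the start.
- monitor.read_torque(): the same for the moment, N m.
- monitor.read_width(): finger opening in m.
- monitor.read_gripper_force(): force on a finger pad.
Only numpy, scipy, OpenCV 4.12 (cv2) and the standard library are available. Lean on these libraries where they do the work, as an engineer would, in place of code of your own. Each camera call takes 0.05 s, during which the arm holds its last target. There are 200 camera calls.

## Working session

There is one attempt and no reset: what is moved stays moved. The work goes in short steps, each a Python script; the robot and the scene stay as the last script left them, time stands still between calls to the robot, and variables do not carry over. Pictures are saved under pics/ and viewed, at most 12 in all, crops included, and the job is handed in when it is done.

```bash
ls; mkdir -p pics; cat > h.py <<'E'
import numpy as np, cv2
from scipy.spatial.transform import Rotation as R
from plant import env, gripper_to, ik, capture, job, nets, monitor
def cam(n):
    p=np.array(monitor.read_tcp_pos());o=np.array(monitor.read_orientation())
    c=capture(n)
    if n=="wrist":
        T=np.eye(4);T[:3,:3]=R.from_rotvec(o).as_matrix();T[:3,3]=p
        c["T"]=T@np.array(c["T_tool_cam"])
    else: c["T"]=np.array(c["cam_to_world"])
    return c
def find(n,l,c):
    return [(round(d["score"],2),(c["T"]@np.r_[d["at"],1])[:3].round(4)) for d in nets.find_in(n,l)[:2]]
def save(c,f): cv2.imwrite("pics/"+f,c["image"][:,:,::-1])
def proj(c,P):
    q=np.linalg.inv(c["T"])@np.r_[P,1]; v=c["mtx"]@np.array([q[0],-q[1],-q[2]]);return v[:2]/v[2]
E
python3 - <<'E'
from h import *
print(monitor.read_orientation(),monitor.read_clock())
for n in ["scene","side","wrist"]:
    c=cam(n);save(c,n+"0.png");print(n, [k for k in c], c["T"].round(3).tolist())
    for l in ["cabinet","lid_edge","keeper","bolt_knob","thumb_plate","catch_pin","tape","jar","bench_block","mallet","bolt"]:
        print(l,find(n,l,c))
E
```

```text
pics
[-2.22079567e+00 -2.22076542e+00  1.45873485e-03] 0.0
scene ['image', 'mtx', 'cam_to_world', 'T'] [[-0.25, -0.58, 0.775, 1.328], [0.968, -0.167, 0.187, 0.202], [0.02, 0.797, 0.604, 0.691], [0.0, 0.0, 0.0, 1.0]]
cabinet [(0.6, array([ 0.706 , -0.0321,  0.1556]))]
lid_edge [(0.86, array([ 0.6485, -0.044 ,  0.1714]))]
keeper [(0.67, array([ 0.6454, -0.047 ,  0.1673]))]
bolt_knob []
thumb_plate [(0.6, array([ 0.4632, -0.0043,  0.1821]))]
catch_pin [(0.89, array([ 0.7074, -0.0308,  0.1526]))]
tape [(0.73, array([ 0.4814, -0.2023,  0.1765]))]
jar [(0.86, array([0.4432, 0.0476, 0.1827]))]
bench_block [(0.83, array([0.4499, 0.1785, 0.0332]))]
mallet [(0.95, array([ 0.7146, -0.2984,  0.0236]))]
bolt []
side ['image', 'mtx', 'cam_to_world', 'T'] [[0.926, 0.252, -0.281, 0.29], [-0.377, 0.593, -0.711, -0.778], [-0.013, 0.765, 0.644, 0.839], [0.0, 0.0, 0.0, 1.0]]
cabinet [(0.65, array([ 0.4601, -0.0239,  0.1808])), (0.59, array([ 0.5545, -0.1319,  0.1539]))]
lid_edge [(0.63, array([ 0.6282, -0.0826,  0.1762]))]
keeper []
bolt_knob [(0.96, array([ 0.4673, -0.0821,  0.1601])), (0.44, array([ 0
[... 279 characters left out ...]
1, -0.3149,  0.0222]))]
bolt [(0.66, array([ 0.4682, -0.0815,  0.1609]))]
wrist ['image', 'mtx', 'T_tool_cam', 'T'] [[1.0, 0.0, -0.0, 0.626], [0.0, 0.968, 0.251, 0.071], [0.0, -0.251, 0.968, 0.385], [0.0, 0.0, 0.0, 1.0]]
cabinet [(0.86, array([0.5955, 0.0261, 0.1692]))]
lid_edge [(0.77, array([0.6156, 0.038 , 0.1714]))]
keeper [(0.75, array([0.6122, 0.0415, 0.1681]))]
bolt_knob []
thumb_plate [(0.61, array([ 0.4654, -0.0167,  0.1796]))]
catch_pin [(0.65, array([0.5943, 0.03  , 0.1666])), (0.25, array([0.6161, 0.0392, 0.1728]))]
tape []
jar [(0.96, array([0.4381, 0.0484, 0.2018]))]
bench_block [(0.58, array([0.4332, 0.1736, 0.028 ]))]
mallet []
bolt [(0.6, array([ 0.4846, -0.0528,  0.1559]))]
```

View pics/side0.png

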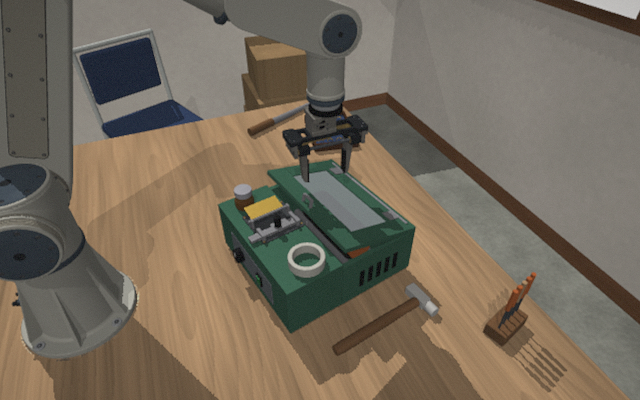

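View pics/scene0.png

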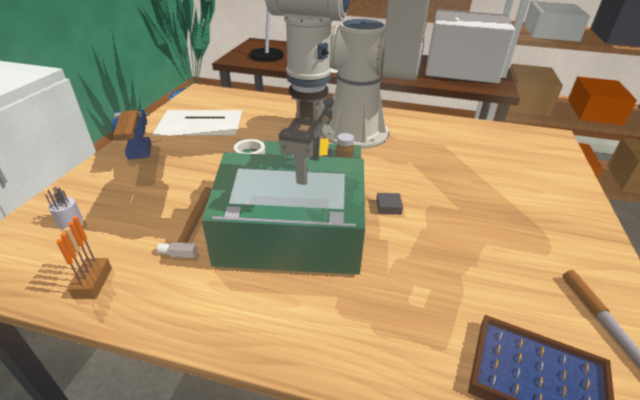

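View pics/wrist0.png

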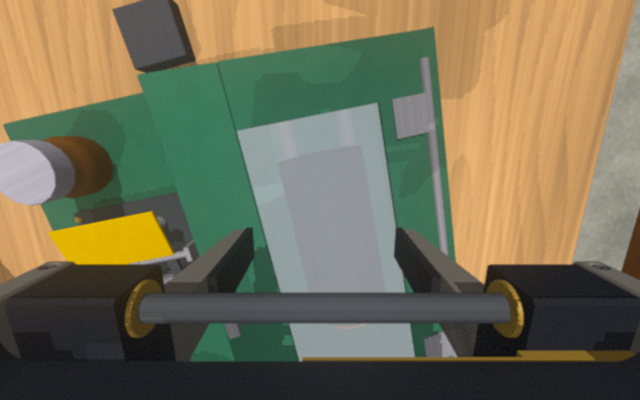

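```bash
python3 - <<'E'
from h import *
o=monitor.read_orientation()
for i,p in enumerate([(0.43,-0.17,0.36),(0.56,-0.17,0.36)]):
    env.reach(p,o);c=cam("wrist");save(c,f"w{i+1}.png")
    np.savez(f"w{i+1}.npz",T=c["T"],mtx=c["mtx"])
    for l in ["keeper","bolt_knob","thumb_plate","catch_pin","bolt","lid_edge","tape","jar"]: print(l,find("wrist",l,c))
for n in ["scene","side"]:
    c=cam(n);save(c,n+"1.png");np.savez(n+"1.npz",T=c["T"],mtx=c["mtx"])
    for l in ["keeper","bolt_knob","thumb_plate","catch_pin","bolt","lid_edge","tape","jar"]: print(n,l,find(n,l,c))
print(monitor.read_clock(),c["mtx"])
E
```

```text
keeper [(0.86, array([ 0.6261, -0.0734,  0.1708]))]
bolt_knob [(0.66, array([ 0.4661, -0.0723,  0.1662]))]
thumb_plate [(0.91, array([ 0.4606, -0.021 ,  0.1794]))]
catch_pin [(0.61, array([ 0.5717, -0.0761,  0.1607])), (0.24, array([ 0.4616, -0.0192,  0.177 ]))]
bolt [(0.64, array([ 0.4677, -0.073 ,  0.1587])), (0.53, array([ 0.6305, -0.0756,  0.1715]))]
lid_edge [(0.91, array([ 0.6294, -0.0744,  0.1726]))]
tape [(0.95, array([ 0.4986, -0.1899,  0.1728]))]
jar [(0.59, array([0.4229, 0.025 , 0.176 ]))]
keeper [(0.72, array([ 0.5718, -0.0687,  0.1654]))]
bolt_knob [(0.67, array([ 0.4746, -0.0713,  0.1625]))]
thumb_plate [(0.57, array([ 0.4601, -0.0213,  0.1796]))]
catch_pin [(0.76, array([ 0.5778, -0.0768,  0.1634]))]
bolt [(0.7, array([ 0.4765, -0.0731,  0.1587]))]
lid_edge [(0.95, array([ 0.6316, -0.0729,  0.1752])), (0.39, array([ 0.4756, -0.074 ,  0.1597]))]
tape [(0.74, array([ 0.4957, -0.1922,  0.1751]))]
jar [(0.91, array([0.4319, 0.0253, 0.178 ])), (0.21, array([ 0.4759, -0.0737,  0.1614]))]
scene keeper [(0.71, array([ 0.64 , -0.038,  0.166]))]
scene bolt_knob [(0.64, array([ 
[... 525 characters left out ...]
rray([0.4229, 0.0272, 0.1895]))]
side bolt_knob [(0.59, array([ 0.4667, -0.0825,  0.159 ])), (0.29, array([ 0.4961, -0.2067,  0.1692]))]
side thumb_plate [(0.98, array([ 0.4611, -0.0277,  0.1763]))]
side catch_pin [(0.98, array([ 0.552 , -0.1333,  0.1484]))]
side bolt [(0.67, array([ 0.4662, -0.0843,  0.1607]))]
side lid_edge [(0.57, array([ 0.6286, -0.0842,  0.1746]))]
side tape [(0.71, array([ 0.5007, -0.2061,  0.173 ])), (0.68, array([ 0.6324, -0.0814,  0.171 ]))]
side jar [(0.66, array([0.4202, 0.0268, 0.1866])), (0.29, array([ 0.4603, -0.0254,  0.1765]))]
5.2917 [[427.67949677   0.         314.86031963]
 [  0.         427.67949677 202.00156765]
 [  0.           0.           1.        ]]
```

View pics/w1.png

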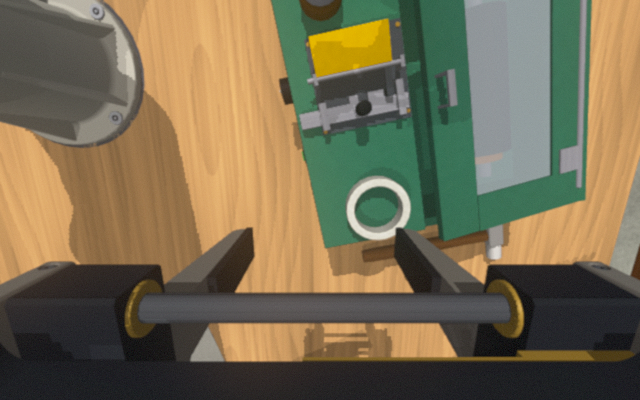

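View pics/w2.png

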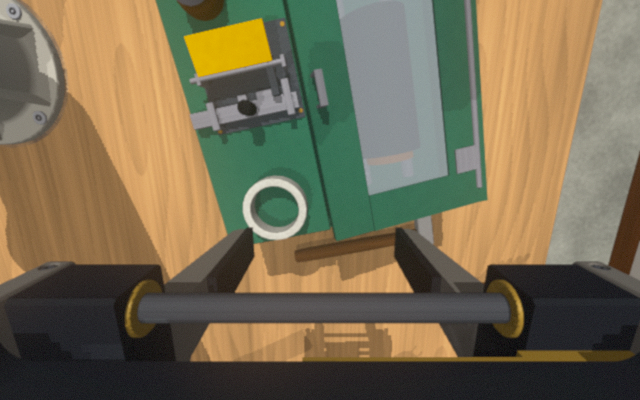

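```bash
cat > fit.py <<'E'
from h import *
from scipy.optimize import least_squares
W=[dict(np.load(f"w{i}.npz")) for i in (1,2)]
def lid(r,y,h,a): return (140-r*np.cos(a)+h*np.sin(a), y, 150+r*np.sin(a)+h*np.cos(a))
F=[(lambda a:(-167,80.7,184.6),(308,37),(185,37)),(lambda a:(-83,80.7,184.6),(390,19),(264,18)),
(lambda a:(-167,41.3,177.4),(315,81),(195,79)),(lambda a:(-83,41.3,177.4),(393,64),(272,60)),
(lambda a:(-122,0,180),(364,106),(247,107)),(lambda a:(-195,0,163),(302,122),(192,121)),
(lambda a:(-200,-170,150),(327,247),None),(lambda a:lid(200,-170,0,a),(441,238),(335,238)),
(lambda a:(140,-170,150),(584,200),(487,199)),(lambda a:lid(187,0,21,a),(450,87),(319,88))]
def w(P,s):
    c,n=np.cos(s[2]),np.sin(s[2]); P=np.array(P)/1000.
    return np.array([s[0]+c*P[0]-n*P[1],s[1]+n*P[0]+c*P[1],P[2]+s[4]])
def res(s):
    return np.concatenate([proj(W[i],w(f[0](s[3]),s))-f[1+i] for f in F for i in (0,1) if f[1+i]])
r=least_squares(res,[.6,-.05,.22,.2,0],loss="soft_l1",f_scale=2)
if __name__=="__main__":
    s=r.x;print(s,np.degrees(s[2]));print(res(s).reshape(-1,2).round(1).tolist())
    for n,P in dict(plate=(-125,61,181),knob=(-122,0,180),keeper=lid(187,0,10,s[3]),lid_edge=lid(176,90,0,s[3])).items(): print(n,w(P,s).round(4))
    np.save("pose.npy",s)
    from h import cv2
    for n in("scene1","side1"):
        C=np.load(n+".npz");im=cv2.imread(f"pics/{n}.png")
        for P in [(-200,-170,150),(-200,170,150),(140,-170,150),(140,170,150),(-122,0,193),(-125,61,181),lid(200,-170,0,s[3]),lid(200,170,0,s[3]),lid(187,0,21,s[3]),(-195,0,163)]:
            u=proj(C,w(P,s));cv2.circle(im,(int(round(u[0])),int(round(u[1]))),2,(0,0,255),-1)
        im=im[90:300,180:440] if n=="scene1" else im[150:340,200:430]
        cv2.imwrite(f"pics/{n}o.png",cv2.resize(im,(780,600)))
E
python3 fit.py
```

```text
[ 0.59574354 -0.04927125  0.21218577  0.17912669  0.00147956] 12.157349040483284
[[0.4, -0.3], [-2.1, -0.6], [-0.8, -1.8], [-2.2, -1.1], [1.9, -2.6], [3.2, -0.9], [0.3, -3.4], [0.9, 0.3], [0.6, 2.1], [0.9, 0.8], [-0.4, 0.9], [0.1, 1.6], [0.2, 2.6], [0.9, 0.9], [1.4, 0.8], [-3.0, -0.9], [-4.3, 0.1], [-2.3, 1.3], [0.7, 0.0]]
plate [ 0.4607 -0.016   0.1825]
knob [ 0.4765 -0.075   0.1815]
keeper [ 0.5545 -0.0582  0.1946]
lid_edge [0.5444 0.0317 0.1828]
```

View pics/side1o.png

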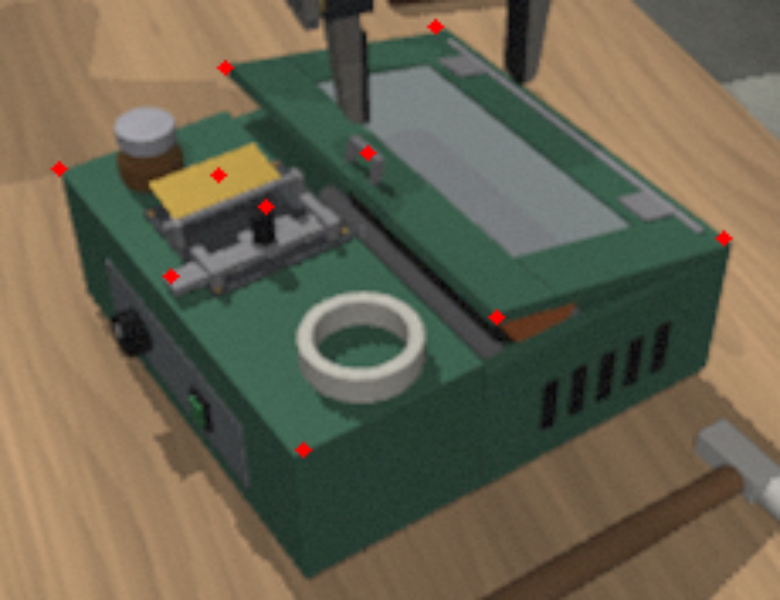

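View pics/scene1o.png

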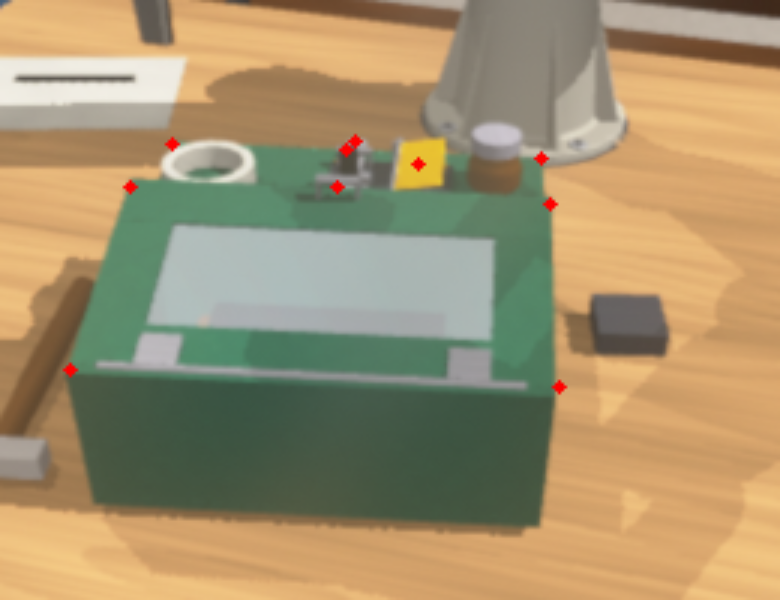

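```bash
cat >> h.py <<'E'
S=np.load("pose.npy"); YAW=S[2]
ORI=(R.from_euler("z",YAW)*R.from_matrix(np.diag([1,-1,-1.]))).as_rotvec()
def W(x,y,ztip):  # cabinet mm of the point between fingertips -> TCP world
    c,n=np.cos(YAW),np.sin(YAW);x,y=x/1e3,y/1e3
    return np.array([S[0]+c*x-n*y,S[1]+n*x+c*y,ztip/1e3+env.tips_ahead])
def F(): return np.array(monitor.read_wrist_force())
def cabF(f): return R.from_euler("z",-YAW).apply(f).round(1)
E
python3 - <<'E'
from h import *
gripper_to(0.0,10)
env.reach(W(-36,90,215),ORI)
env.move_l(W(-36,90,196),feed=.08)
f0=F();print(monitor.read_clock(),f0)
z=196
while z>140:
    z-=2 if z>158 else 0.7
    env.move_l(W(-36,90,z),feed=.04);f=F()-f0
    if z<172: print(round(z,1),cabF(f),round((monitor.read_tcp_pos()[2]-env.tips_ahead)*1e3,1))
    if f[2]>12: break
env.dwell(.2);print(F()-f0)
env.move_l(W(-36,90,225),feed=.15)
print(monitor.read_clock())
E
```

```text
8.525 [ 0.52543917 -0.35805649 -0.34986788]
170 [-0.1  0.9  1.1] 169.9
168 [ 0.4 -1.1 -0.2] 167.8
166 [0.  0.  0.2] 165.8
164 [-0.3  0.7 -0.4] 163.8
162 [-0.7  1.2  0. ] 161.8
160 [-0.6  0.1  0.5] 159.9
158 [0.4 0.6 0.3] 157.8
157.3 [-0.1  0.1 -0.1] 157.3
156.6 [-1.3  0.9  0.5] 156.6
155.9 [-0.3  1.   0.3] 155.8
155.2 [-0.6  0.4  1. ] 155.1
154.5 [-1.1 -0.1  0.3] 154.4
153.8 [-0.5  1.   0.9] 153.7
153.1 [-1.  -0.2  0.7] 153.0
152.4 [-0.3  0.3  1.2] 152.3
151.7 [-0.1  0.4  1.1] 151.6
151.0 [-0.4  0.6  1.2] 150.9
150.3 [-0.6  0.5  2.5] 150.4
149.6 [-2.6  0.1  9.7] 150.3
148.9 [-6.   0.1 16.2] 150.2
[-6.04542442 -0.27041103 17.29180017]
17.3833
```

```bash
python3 - <<'E'
from h import *
c=cam("side");save(c,"side2.png");im=cv2.imread("pics/side2.png")[150:340,200:430];cv2.imwrite("pics/side2c.png",cv2.resize(im,(780,600)))
E
```

```text
(no output)
```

View pics/side2c.png

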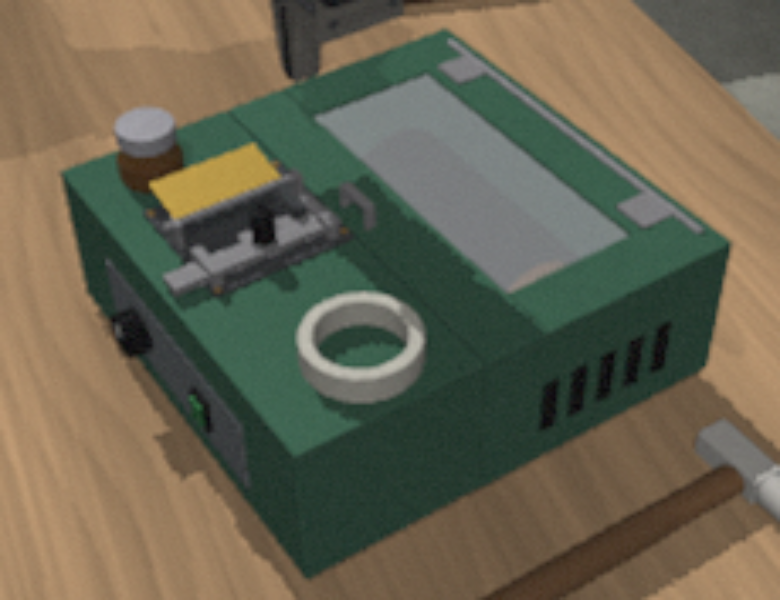

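```bash
python3 - <<'E'
from h import *
tip=lambda:np.round((monitor.read_tcp_pos()[2]-env.tips_ahead)*1e3,1)
fm=lambda:np.mean([F() for _ in range(4)],0)
gripper_to(0.046)
env.reach(W(-147,32,215),ORI)
env.move_l(W(-147,32,188),feed=.06)
f0=fm();print(monitor.read_clock(),monitor.read_width(),f0)
for z in [185,183,181,179,178,177,176,175.3,174.8]:
    env.move_l(W(-147,32,z),feed=.03);f=fm()-f0
    print(z,tip(),cabF(f))
    if f[2]>8.5: break
np.save("st.npy",np.r_[z,f0])
print(monitor.read_clock())
c=cam("side");save(c,"side3.png");im=cv2.imread("pics/side3.png")[190:270,210:330];cv2.imwrite("pics/side3c.png",cv2.resize(im,(780,520)))
E
```

```text
19.4 0.04619575822116786 [-0.397806   -0.20753303  0.44693272]
185 185.0 [ 0.  -0.7 -0.3]
183 183.0 [ 0.  -0.  -0.7]
181 181.2 [ 0.9 -0.4  2.3]
179 179.1 [1.2 1.2 3.2]
178 178.1 [0.7 3.5 3.6]
177 177.2 [2.4 4.4 6.5]
176 176.3 [0.5 5.4 7.7]
175.3 175.7 [1.1 4.3 8.7]
21.4
```

View pics/side3c.png

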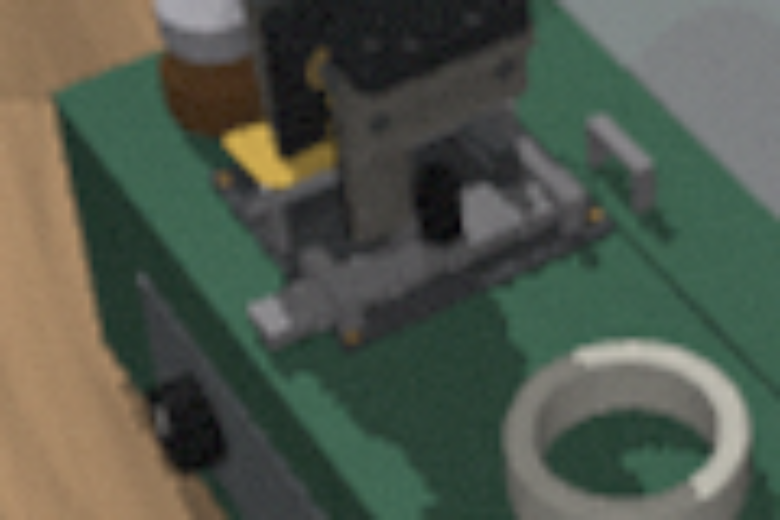

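```bash
python3 - <<'E'
from h import *
f0=np.load("st.npy")[1:]
fm=lambda:np.mean([F() for _ in range(3)],0)
z=174.8
env.move_l(W(-147,32,z),feed=.03);print(cabF(fm()-f0))
x=-147
while x<-106:
    x+=1.5 if x<-114 else .7
    env.move_l(W(x,32,z),feed=.03);f=cabF(fm()-f0)
    p=np.array(monitor.read_tcp_pos());ax=R.from_euler("z",-YAW).apply(p-np.r_[S[:2],0])[0]*1e3
    print(round(x,1),ax.round(1),f,round((p[2]-env.tips_ahead)*1e3,1))
    if f[0]<-10 : break
np.save("st.npy",np.r_[x,f0]);print(monitor.read_clock())
c=cam("side");save(c,"side4.png");im=cv2.imread("pics/side4.png")[190:270,210:330];cv2.imwrite("pics/side4c.png",cv2.resize(im,(780,520)))
E
```

```text
[1.4 4.7 8.8]
-145.5 -146.4 [-2.8  2.6  8.7] 174.8
-144.0 -145.7 [-4.6  2.9 10. ] 174.5
-142.5 -144.5 [-6.2  2.9  9.1] 174.5
-141.0 -143.0 [-5.9  1.7  9.5] 174.5
-139.5 -141.7 [-6.6  2.   9.3] 174.4
-138.0 -140.5 [-8.2  1.6  9.9] 174.3
-136.5 -139.1 [-8.2  0.6 10.4] 174.3
-135.0 -137.6 [-7.4  2.3 10. ] 174.3
-133.5 -136.1 [-7.8  1.2  9.4] 174.3
-132.0 -134.6 [-8.1  1.6  9.8] 174.3
-130.5 -133.1 [-7.1  1.6 10.3] 174.3
-129.0 -131.6 [-8.6  2.2  9.6] 174.3
-127.5 -130.1 [-8.3  1.5 11.5] 174.3
-126.0 -128.6 [-8.   2.5  9.7] 174.3
-124.5 -127.1 [-8.3  0.6 10.4] 174.3
-123.0 -125.6 [-7.9  2.   9. ] 174.3
-121.5 -124.1 [-7.9  1.1  9.5] 174.3
-120.0 -122.6 [-7.5  1.8 10.1] 174.3
-118.5 -121.1 [-8.9  0.3 10.1] 174.3
-117.0 -119.6 [-7.8  1.5  9.4] 174.3
-115.5 -118.1 [-7.6  0.7  9. ] 174.3
-114.0 -116.6 [-8.6  0.8 10.2] 174.3
-113.3 -116.0 [-8.8 -0.6  9.6] 174.3
-112.6 -115.3 [-7.9  1.6  9.8] 174.3
-111.9 -114.6 [-8.6  1.8 10.4] 174.3
-111.2 -113.9 [-9.   0.2 10. ] 174.3
-110.5 -113.3 [-9.1  1.5  9.8] 174.3
-109.8 -112.6 [-8.   0.6 10.2] 174.3
-109.1 -111.8 [-8.4  0.6 10.2] 174.3
-108.4 -111.6 [-10.5   0.7  12.4] 174.3
29.2
```

View pics/side4c.png

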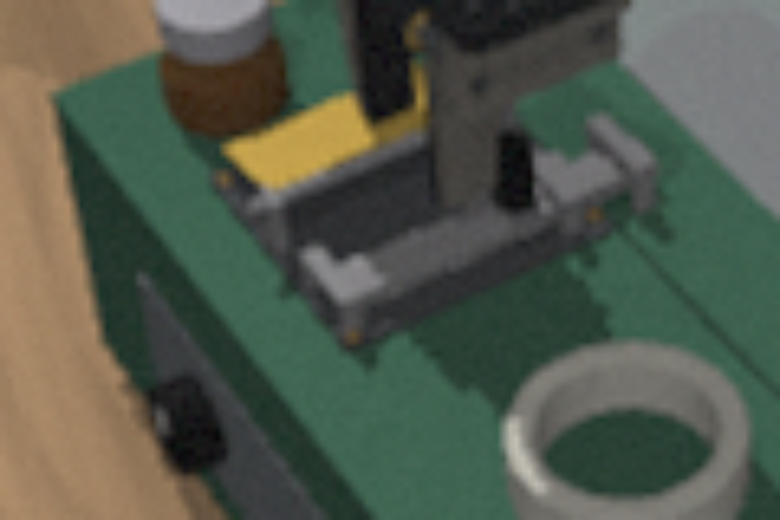

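```bash
python3 - <<'E'
from h import *
f0=np.load("st.npy")[1:]
z=174.8
fm=lambda:np.mean([F() for _ in range(3)],0)
for x in (-107.7,-107.0,-106.3):
    env.move_l(W(x,32,z),feed=.03);f=cabF(fm()-f0)
    p=np.array(monitor.read_tcp_pos());ax=R.from_euler("z",-YAW).apply(p-np.r_[S[:2],0])[0]*1e3
    print(x,ax.round(1),f)
    if f[0]<-13: break
env.move_l(W(-109,32,z),feed=.03)
env.move_l(W(-109.5,32,184),feed=.04)
env.move_l(W(-112,32,196),feed=.06)
env.move_l(W(-135,32,270),feed=.15)
env.dwell(.3)
c=cam("side");save(c,"side5.png");im=cv2.imread("pics/side5.png")[190:270,210:330];cv2.imwrite("pics/side5c.png",cv2.resize(im,(780,520)))
print(monitor.read_clock(),cabF(fm()-f0))
E
```

```text
-107.7 -111.4 [-12.4  -0.7  13.2]
-107.0 -111.3 [-15.2  -0.4  15.1]
31.7583 [ 0.7 -0.3 -1.1]
```

View pics/side5c.png

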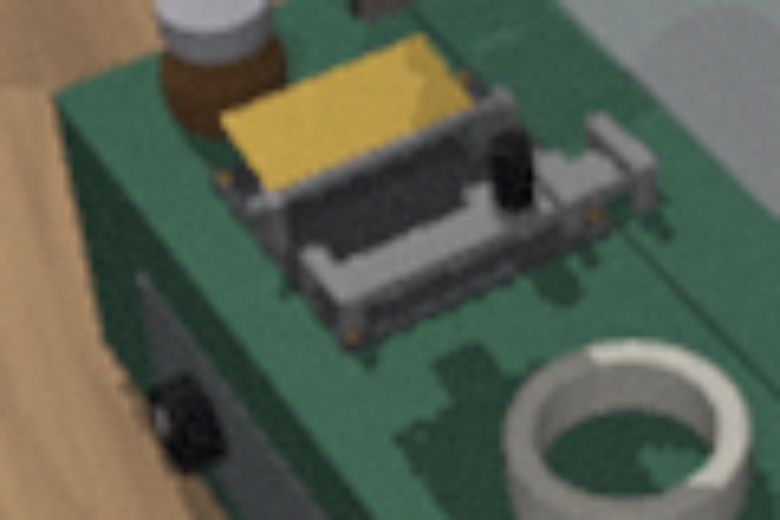

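```bash
python3 - <<'E'
import cv2,numpy as np
for n in("side1","side2","side3","side5"):
    i=cv2.imread(f"pics/{n}.png").astype(int)[185:240,230:300]
    m=(i[...,2]-i[...,0]>70)&(i[...,1]-i[...,0]>40);v,u=np.nonzero(m)
    print(n,m.sum(),u.min(),u.max(),v.min(),v.max(),u.mean().round(2),v.mean().round(2))
E
```

```text
side1 454 14 51 10 33 32.34 21.82
side2 450 14 51 11 33 32.27 21.89
side3 80 14 30 24 33 20.9 28.66
side5 451 14 51 11 33 32.25 21.88
```

The yellow plate sits exactly where it did at the start, so the catch is fully up. The bolt is through the keeper and the hand is clear.

```bash
python3 -c "
from h import *
print(job.hand_in())"
```

```text
the job is handed in; nothing more can be done
None
```

The job is handed in: the lid is shut, the bolt is fully home in the keeper, the catch has sprung back up to lock it, and the hand is clear, at about 32 s of the 45 s allowed.

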